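# Backfill the gas line with the spring-centred valve

### The arm

A 6-joint arm with a two-finger parallel gripper is mounted at the origin on the work surface. World frame = base frame: x ahead of the robot, y to its left, z up, the work surface at z = 0. Lengths are in m, angles in rad, forces in N, time in s.
With the tool pointing down it reaches from about 0.425 to 0.925 m from the base axis. Payload 12.5 kg.
Tool frame: the origin (TCP) lies on the centre line of the jaws, within the pads' length; the fingertips stand 14 mm ahead of it and the grasp point (between the pads) lies 5 mm behind it; z points along the fingers, y is the direction in which the jaws open and shut (so a half turn about z gives the same grasp; the last joint's range is limited). The gripper opens to 85 mm and grips with 20 to 120 N. Pads are 22 mm wide; open, the fingers measure 114 mm over their backs; the gripper's body (76 mm by 85 mm) begins 54 mm behind the grasp point. The pads swing forward as they close: fully open they stand 13 mm farther back than shut.
Start: joints at [-0.106, 0.491, 1.559, -0, 1.092, -0.106], TCP at [0.625, 0, 0.245] pointing down, gripper open.
Joint ranges: [-3.1, 3.1], [-0.84, 2.19], [0.05, 2.79], [-1.13, 4.28], [0.06, 2.93], [-2.69, 2.69]. Speed limits (rad/s): [2.22, 2.22, 2.79, 3.14, 3.14, 3.14].

### API

Orientations are given as a unit quaternion [w, x, y, z].
In Python, from bench import robot gives the robot as it stands.
- The arm moves only by the tool servo_tool, never from a script. Its argument "commands" is a list of rows, each a list of 5 numbers: the shift along the tool's x, y, z in units of 0.15 m (1.0 is 0.15 m), then the turn about the tool's z in units of 2 rad (1.0 is 2 rad), then the finger opening in mm, from 0 to 85.4. A call has 1 to 5 rows; each row is the pose to reach, as a shift and turn from the pose commanded when the call began, along the tool's axes at that moment; what a row does not reach only later rows make up. A row lasts 1/12 s, in which the tool goes at most 41.7 mm and 7.16 degrees, less where a joint would pass 70% of its speed; a pose out of reach is approached as far as the arm can. A call with a number of a shift or a turn outside -1 to 1 is refused whole. A call with a gripper value outside its range is refused whole. The fingers move at their own pace and stop on an object; "force" is the grip in N (left out, the last holds). Time passes only in rows, so rows that repeat a pose let the fingers close. It gives the time, the measured TCP pose, the force and the opening at its end, in the units of the state.
- robot.state(): the state, without advancing time (a new reading comes with each control period).
- robot.grab_frame(name): name is "scene" or "side" or "wrist"; returns a dict with "image" (384x512x3 uint8, red, green, blue), "fx", "fy", "cx", "cy" (pixels), "T" (4x4, takes a point from camera to world coordinates); the wrist camera has in their place "T_tool_cam" (4x4, takes a point from camera to tool coordinates, whose origin is the TCP and whose axes are the flange's). Camera axes: x right, y down, z forward; pixel columns grow to the right and rows downward; lengths in m; the calibration is good to about 2 mm. The wrist camera is an equidistant fisheye: a pixel r from the principal point sees the ray r / f radians off the axis. A picture is of the moment at which its call begins: read the wrist's pose just before it. There is no depth.
- robot.hand_in(): hands the job in, once; it reports no verdict.
The state is a dict: "t": time; "joint_positions": joint angles; "joint_velocities": joint speeds; "joint_torque": joint torques, N m; "tool_pos": TCP position; "tcp_rot": TCP orientation; "contact_force": force on the tool from outside, world axes, zero at the start; "ft_torque": the same for the moment, N m; "gripper_width": finger opening in m.
Only numpy, scipy, OpenCV 4.12 (cv2) and the standard library are available. Lean on these libraries where they do the work, as an engineer would, in place of code of your own. Each camera call takes 0.05 s, during which the arm holds its last target. There are 200 camera calls.

### The job

Backfill the glass line with argon: push the ball-topped valve lever well over towards the round pressure gauge that stands beside that valve, hold it over for three seconds, then let it go so that it comes back upright. Do not push it over to the other side, and leave the flat-handled lever of the other valve alone.

Things in the scene. Friction and masses are not known exactly. Their poses are not given: they have to be found in the camera images.
- ball_pivot (a point): Fixed pivot of the ball-topped lever, 50 mm above the bench, inside a steel valve block (50 x 76 x 44 mm, on a 90 x 120 mm foot). Its z is up; its level y axis is the line along which the lever swings. At rest the lever stands straight up: steel rod 10 mm thick, black ball 32 mm across, ball centre 100 mm above the pivot (150 mm above the bench).
- ball_lever (a joint): Angle of the ball-topped lever, rad: 0 upright, positive leaning to the +y side of ball_pivot, negative to the -y side; stops at +0.7 and -0.7. A spring (1.1 N m per rad: about 6 N at the ball to hold 0.55 rad) returns it to 0 in about half a second. The valve is open beyond 0.4 rad.
- gauge_dial (a point): Dial centre, 105 mm above the bench, of a fixed round pressure gauge (80 mm across, white dial leaning back, on a stem and round foot, 135 mm high). It stands about 160 mm from the ball-topped valve, off its +y or its -y end; a fixed glass cold trap with a white cap (130 mm high, 70 mm wide) stands as far off the other end.
- flat_lever (a joint): Angle (rad, 0 upright) of the lever of the other valve, which is alike but has a flat black paddle, 36 mm wide, in place of the ball and no gauge beside it. It stands at least 280 mm from the first, on the other side of the bench's middle. To be left alone.
Mind the look-alikes: they are no part of the job. What is shaped like the part that bears flat_lever but green or yellow is not meant.

How it is judged:
On the way, in this order (a step that is already met when the one before it is completed fails the run):
1. the ball-topped lever leans more than 0.4 rad towards the gauge and is held there for 2 s (((y of gauge_dial in the frame of ball_pivot above 0 m and value of joint ball_lever above 0.4 rad) or (y of gauge_dial in the frame of ball_pivot below 0 m and value of joint ball_lever below -0.4 rad))), for 2 s.
2. the ball-topped lever is back upright within 0.1 rad (value of joint ball_lever between -0.1 and 0.1 rad), for 0.2 s.
At the end, for the whole second after the job is handed in: Both levers stand upright and at rest, within 0.1 rad of centre (all of step 2 and velocity of joint ball_lever between -0.2 and 0.2 rad/s and value of joint flat_lever between -0.1 and 0.1 rad); the robot touches nothing.
It fails at once if the ball-topped lever is pushed more than 0.25 rad away from the gauge ((y of gauge_dial in the frame of ball_pivot above 0 m and value of joint ball_lever below -0.25 rad) or (y of gauge_dial in the frame of ball_pivot below 0 m and value of joint ball_lever above 0.25 rad)).
It fails at once if the flat-handled lever of the other valve is moved more than 0.15 rad (value of joint flat_lever above 0.15 rad or value of joint flat_lever below -0.15 rad).
It also fails if it takes over 40 s, if anything falls off the work surface, if the arm or the gripper's body presses on something with over 40 N, if the wrist force passes 120 N, or if a joint passes its speed limit or range.

## Working session

There is one attempt and no reset: what is moved stays moved. The work goes in short steps, Python scripts to look and compute and a tool call to move; the robot and the scene stay as the last step left them, time stands still between calls to the robot, and variables do not carry over. Pictures are saved under pics/ and viewed, about 8 in all and at most 12, crops included, and the job is handed in when it is done.

Besides the shell and the picture viewer there is one more tool, called after ">>>" in YAML: its name, and indented under it one key for each argument. servo_tool: Moves the arm, as the interface text tells. Shifts and turns lie within -1 to 1; 1 stands for 0.15 m of shift or 2 rad of turn. Its arguments: {"type":"object","properties":{"commands":{"type":"array"},"force":{"type":"number"}},"required":["commands"]}

```bash
mkdir -p pics; cat > h.py <<'E'
import numpy as np, cv2
from bench import robot
def ray(f,u,v):
    T=np.array(f["T"]); d=T[:3,:3]@np.array([(u-f["cx"])/f["fx"],(v-f["cy"])/f["fy"],1]); return T[:3,3],d/np.linalg.norm(d)
def onz(f,u,v,z):
    o,d=ray(f,u,v); return o+d*(z-o[2])/d[2]
def proj(f,p):
    T=np.array(f["T"]); c=T[:3,:3].T@(np.array(p)-T[:3,3]); return [f["fx"]*c[0]/c[2]+f["cx"],f["fy"]*c[1]/c[2]+f["cy"]]
E
python3 - <<'E'
from h import *
import pickle
fs={n:robot.grab_frame(n) for n in("scene","side")}
pickle.dump(fs,open("f.pkl","wb"))
for n,f in fs.items():
    cv2.imwrite(f"pics/{n}0.png",cv2.resize(f["image"][:,:,::-1],(800,600),interpolation=cv2.INTER_CUBIC)); print(n,f["fx"],np.round(f["T"],3).tolist())
print(robot.state())
E
```

```text
scene 401.08353006026545 [[0.879, 0.314, -0.358, 0.901], [0.476, -0.602, 0.642, -0.746], [-0.014, -0.734, -0.679, 0.914], [0.0, 0.0, 0.0, 1.0]]
side 478.23859470922423 [[0.774, -0.371, 0.513, -0.147], [-0.632, -0.48, 0.608, -0.746], [0.021, -0.795, -0.606, 0.839], [0.0, 0.0, 0.0, 1.0]]
{'t': 0.1, 'joint_positions': array([-1.05616155e-01,  4.91516843e-01,  1.55934586e+00,  2.33713481e-05,
        1.09171342e+00, -1.05568823e-01]), 'joint_velocities': array([-0.00118108, -0.00167745, -0.00175248,  0.0002873 , -0.00128218,
       -0.00052998]), 'joint_torque': array([ 1.65888025e-03, -6.19446945e+01, -2.62024283e+01, -1.08395730e-04,
        2.98314291e-03, -4.12389943e-05]), 'tool_pos': array([6.24833607e-01, 3.52960536e-05, 2.44789948e-01]), 'tcp_rot': array([-3.88936129e-04,  7.07127242e-01,  7.07086148e-01, -3.01061669e-04]), 'contact_force': array([ 0.34988257, -0.24393591,  0.13828063]), 'ft_torque': array([-0.02058693,  0.00587073, -0.02999663]), 'gripper_width': 0.08530360757195009}
```

View pics/scene0.png

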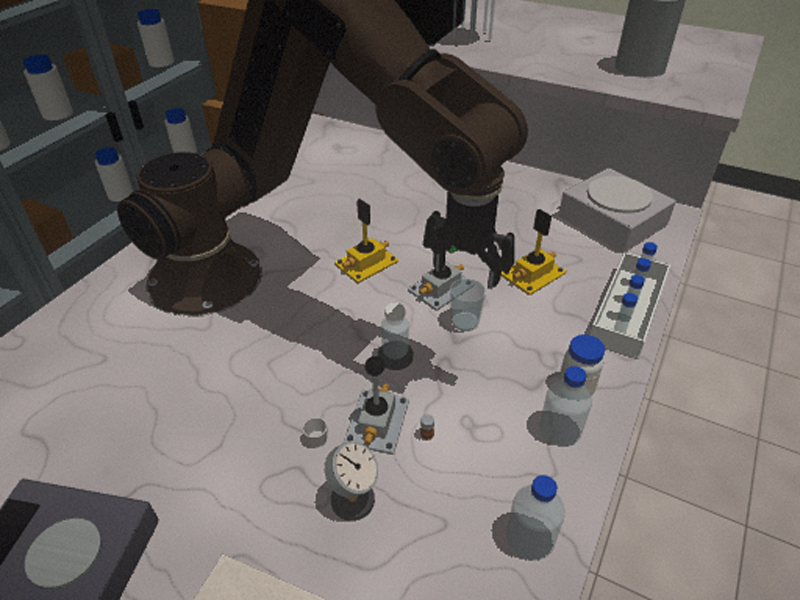

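View pics/side0.png

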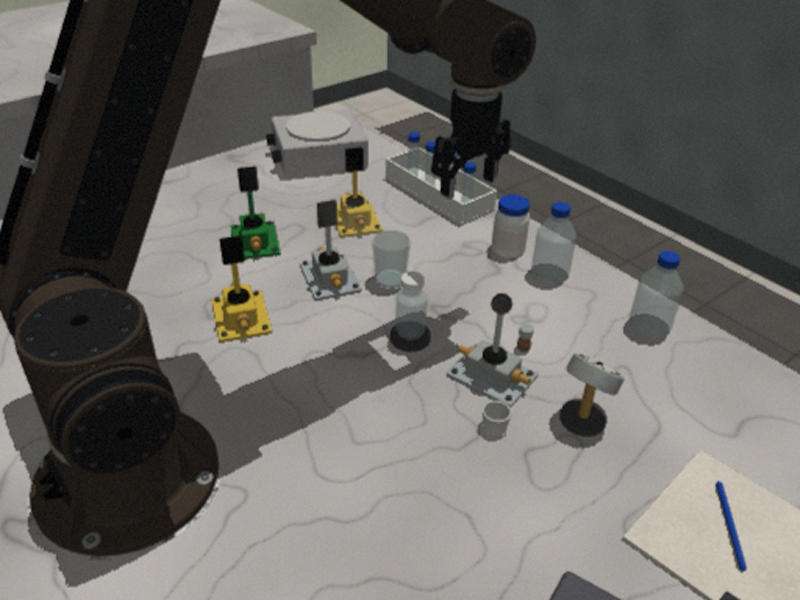

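Scene view: ball-topped lever with its ball at (375,365) and round gauge at (352,468). The cold trap is at (395,340), and the flat-handled steel valve at (440,285) is mostly hidden by the gripper. The yellow paddles are at (365,210) and (542,222).
Side view: ball (502,303), gauge head (595,372), trap (411,310), flat steel paddle (327,213), and the green and yellow look-alikes. Only one lever carries a ball, and the gauge stands beside it. Next I measure it and confirm in a crop.

```bash
cat > m.py <<'E'
from h import *
import pickle
fs=pickle.load(open("f.pkl","rb"))
def tri(a,b):
    (o1,d1),(o2,d2)=ray(fs["scene"],*a),ray(fs["side"],*b)
    s=np.linalg.lstsq(np.c_[d1,-d2],o2-o1,rcond=None)[0]
    p,q=o1+s[0]*d1,o2+s[1]*d2
    return np.round((p+q)/2,4),round(np.linalg.norm(p-q),4)
def dark(n,u,v,r=14,th=60):
    im=fs[n]["image"].max(2); m=np.zeros_like(im); u,v=int(u),int(v)
    m[v-r:v+r,u-r:u+r]=(im[v-r:v+r,u-r:u+r]<th)
    k,l,st,c=cv2.connectedComponentsWithStats(m); l0=min(range(1,k),key=lambda i:np.hypot(*(c[i]-(u,v)))if st[i,4]>15 else 1e9)
    return c[l0],st[l0].tolist()
k=.64
a=dark("scene",375*k,365*k);b=dark("side",502*k,303*k);print(a,b)
print("ball",tri(a[0],b[0]))
for n,p,q in(("gauge",(353,468),(593,376)),("trapcap",(396,312),(412,280)),("pivotboot",(376,405),(495,355)),("flatboot",(441,270),(328,255)),("gfoot",(352,503),(583,418))):
    print(n,tri(np.array(p)*k,np.array(q)*k))
out=[]
for n,c in(("scene",(375*k,400*k)),("side",(505*k,350*k))):
    u,v=map(int,c); out.append(cv2.resize(fs[n]["image"][v-65:v+65,u-65:u+65,::-1],(400,400),interpolation=cv2.INTER_CUBIC))
cv2.imwrite("pics/crop1.png",np.hstack(out))
E
python3 m.py
```

```text
(array([242.85585586, 232.18918919]), [233, 220, 21, 21, 222]) (array([320.58870968, 193.97580645]), [315, 188, 12, 13, 124])
ball (array([ 0.549 , -0.1614,  0.1483]), np.float64(0.0077))
gauge (array([ 0.5896, -0.3184,  0.0894]), np.float64(0.0053))
trapcap (array([ 0.5017, -0.0133,  0.1224]), np.float64(0.0005))
pivotboot (array([ 0.5444, -0.1692,  0.0482]), np.float64(0.0027))
flatboot (array([0.4906, 0.2113, 0.0537]), np.float64(0.0017))
gfoot (array([ 0.5874, -0.324 ,  0.0023]), np.float64(0.003))
```

View pics/crop1.png

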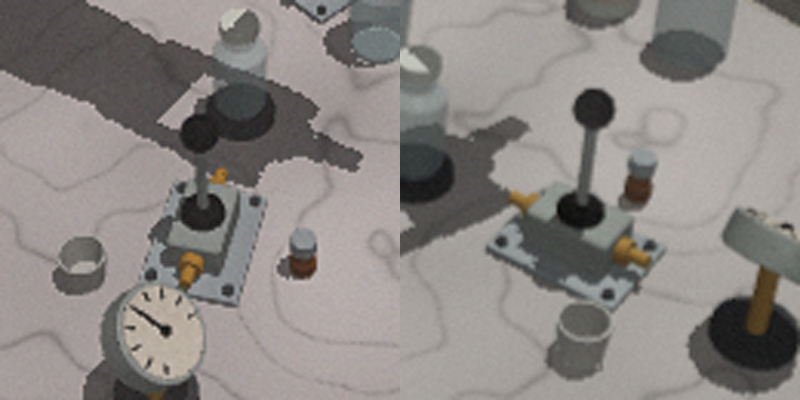

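The crop confirms it: the ball-topped steel valve has the gauge in line with one end and the trap off the other. Trap to gauge foot measures 0.322 m, against 2 × 160 mm expected, and the pivot sits at the midpoint, (0.545, -0.169). The swing direction towards the gauge is about (0.266, -0.964). I'll close the gripper, turn its side face to the ball, and go above a spot 60 mm behind the ball.

>>> servo_tool:
  commands:
    - [-0.74, -0.64, 0, -0.134, 0]
    - [-0.74, -0.64, 0, -0.134, 0]
    - [-0.74, -0.64, 0, -0.134, 0]
    - [-0.74, -0.64, 0, -0.134, 0]
    - [-0.74, -0.64, 0, -0.134, 0]
  force: 30

```text
t: 0.52
tool_pos: [0.5265, -0.1135, 0.2453]
tcp_rot: [-0.0, 0.607, 0.794, -0.0]
contact_force: [0.7, 0.0, 0.1]
gripper_width: 0.0258
```

```bash
cat >> m.py <<'E'
C=lambda n,x,y:(x*.325+{"scene":175,"side":258}[n],y*.325+{"scene":191,"side":159}[n])
A=tri(C("scene",221,175),C("side",520,200)) if 0 else tri(C("scene",221,175),C("side",120,200))
B=tri(C("scene",189,268),C("side",232,252))
print("ports",A,B,(B[0]-A[0])/np.linalg.norm(B[0]-A[0]))
print("ball",tri(C("scene",199,132),C("side",193,108)))
s=robot.state();f=robot.grab_frame("wrist");f2=robot.grab_frame("scene")
cv2.imwrite("pics/w1.png",np.hstack([cv2.resize(f["image"],(400,300)),cv2.resize(f2["image"],(400,300))])[:,:,::-1])
print(s["tool_pos"],s["tcp_rot"],s["gripper_width"],s["t"])
E
python3 m.py|tail -5
```

```text
flatboot (array([0.4906, 0.2113, 0.0537]), np.float64(0.0017))
gfoot (array([ 0.5874, -0.324 ,  0.0023]), np.float64(0.003))
ports (array([ 0.5317, -0.1129,  0.0273]), np.float64(0.0045)) (array([ 0.5575, -0.2162,  0.0291]), np.float64(0.0024)) [ 0.24228001 -0.97005911  0.01690326]
ball (array([ 0.5448, -0.168 ,  0.1506]), np.float64(0.0014))
[ 0.52650814 -0.11350025  0.24531841] [-4.06126476e-04  6.07411037e-01  7.94387497e-01 -4.14106873e-04] 0.02582010249097118 0.5167
```

View pics/w1.png

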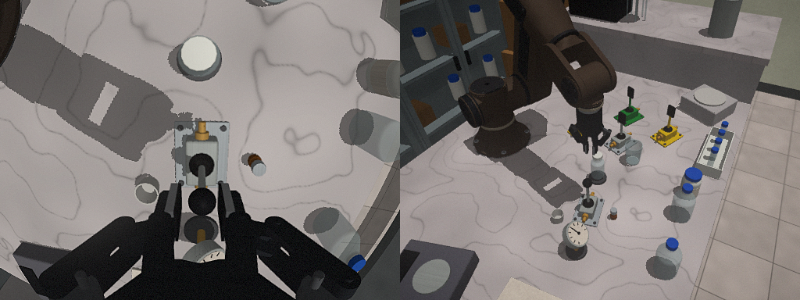

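The wrist view shows the ball centred between the fingers at (202,200), with the trap cap at (199,57) and the gauge ahead. Refined ball position is (0.545, -0.168, 0.151), about 57 mm ahead of the TCP. The port line (0.24, -0.97) agrees with the swing direction. Descending.

>>> servo_tool:
  commands:
    - [0, 0.02, 0.25, 0, 0]
    - [0, 0.02, 0.5, 0, 0]
    - [0, 0.02, 0.76, 0, 0]
    - [0, 0.02, 0.76, 0, 0]
    - [0, 0.02, 0.76, 0, 0]

```text
t: 1.03
tool_pos: [0.532, -0.1093, 0.1304]
tcp_rot: [-0.002, 0.606, 0.796, -0.001]
contact_force: [1.1, 0.0, -0.2]
gripper_width: 0.0001
```

>>> servo_tool:
  commands:
    - [-0.07, 0, 0, 0, 0]
    - [-0.14, 0, 0, 0, 0]
    - [-0.2, 0, 0, 0, 0]
    - [-0.25, 0, 0, 0, 0]
    - [-0.3, 0, 0, 0, 0]

```text
t: 1.45
tool_pos: [0.5443, -0.1547, 0.1324]
tcp_rot: [0.001, 0.607, 0.795, 0.0]
contact_force: [0.1, 3.6, 2.1]
gripper_width: -0.0
```

>>> servo_tool:
  commands:
    - [-0.06, 0, 0, 0, 0]
    - [-0.12, 0, 0, 0, 0]
    - [-0.18, 0, 0, 0, 0]
    - [-0.22, 0, 0, 0, 0]
    - [-0.26, 0, 0, 0, 0]

```text
t: 1.87
tool_pos: [0.5533, -0.1909, 0.1302]
tcp_rot: [-0.002, 0.607, 0.795, 0.0]
contact_force: [-1.6, 10.3, -6.6]
gripper_width: -0.0001
```

```bash
cat > l.py <<'E'
from h import *
import sys
s=robot.state();print(s["tool_pos"],s["contact_force"],s["t"])
f=robot.grab_frame("scene");g=robot.grab_frame("side")
c=[]
for f in(f,g):
    u,v=map(int,proj(f,[.55,-.2,.12])); v=max(v,65)
    c.append(cv2.resize(f["image"][v-65:v+65,u-65:u+65,::-1],(400,400),interpolation=cv2.INTER_CUBIC)); 
    for a in(0,.4,.55,.7): print(a,[round((p-q+65)/.325) for p,q in zip(proj(f,np.array([.5448,-.1685,.05])+.1*np.array([.255*np.sin(a),-.967*np.sin(a),np.cos(a)])),(u,v))])
cv2.imwrite(f"pics/{sys.argv[1]}.png",np.hstack(c))
E
python3 l.py push
```

```text
[ 0.55334034 -0.19089166  0.13021021] [-1.57768824 10.2600245  -6.60858897] 1.8667
0 [214, 149]
0.4 [202, 191]
0.55 [198, 209]
0.7 [194, 228]
0 [171, 154]
0.4 [215, 182]
0.55 [230, 196]
0.7 [243, 211]
```

View pics/push.png

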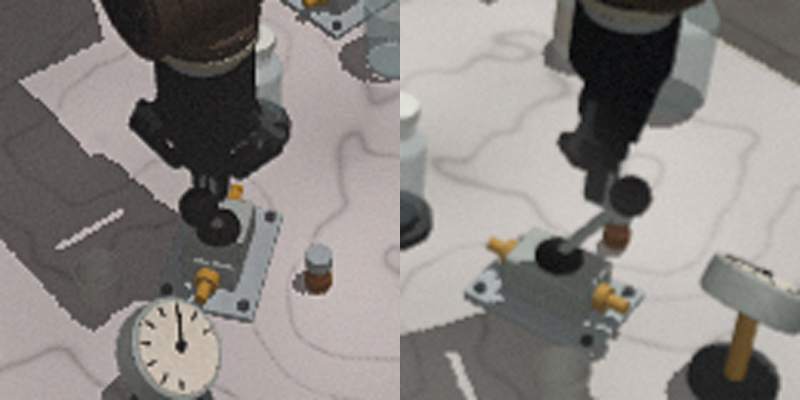

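Ball at (197,209) in the scene crop and (231,196) in the side crop, both matching the prediction for 0.55 rad. The gauge needle has also moved. Holding for more than 3 s.

>>> servo_tool:
  commands:
    - [0, 0, 0, 0, 0]
    - [0, 0, 0, 0, 0]
    - [0, 0, 0, 0, 0]
    - [0, 0, 0, 0, 0]
    - [0, 0, 0, 0, 0]

```text
t: 2.38
tool_pos: [0.5533, -0.1906, 0.1305]
tcp_rot: [-0.002, 0.606, 0.795, 0.0]
contact_force: [-2.3, 6.7, -3.4]
gripper_width: 0.0001
```

>>> servo_tool:
  commands:
    - [0, 0, 0, 0, 0]
    - [0, 0, 0, 0, 0]
    - [0, 0, 0, 0, 0]
    - [0, 0, 0, 0, 0]
    - [0, 0, 0, 0, 0]

```text
t: 2.8
tool_pos: [0.5533, -0.1907, 0.1305]
tcp_rot: [-0.002, 0.606, 0.795, 0.0]
contact_force: [-2.8, 7.7, -3.2]
gripper_width: -0.0
```

>>> servo_tool:
  commands:
    - [0, 0, 0, 0, 0]
    - [0, 0, 0, 0, 0]
    - [0, 0, 0, 0, 0]
    - [0, 0, 0, 0, 0]
    - [0, 0, 0, 0, 0]

```text
t: 3.22
tool_pos: [0.5533, -0.1907, 0.1305]
tcp_rot: [-0.002, 0.606, 0.795, 0.0]
contact_force: [-1.9, 7.4, -2.7]
gripper_width: 0.0
```

>>> servo_tool:
  commands:
    - [0, 0, 0, 0, 0]
    - [0, 0, 0, 0, 0]
    - [0, 0, 0, 0, 0]
    - [0, 0, 0, 0, 0]
    - [0, 0, 0, 0, 0]

```text
t: 3.63
tool_pos: [0.5533, -0.1907, 0.1305]
tcp_rot: [-0.002, 0.606, 0.795, -0.0]
contact_force: [-1.7, 7.1, -3.4]
gripper_width: 0.0001
```

>>> servo_tool:
  commands:
    - [0, 0, 0, 0, 0]
    - [0, 0, 0, 0, 0]
    - [0, 0, 0, 0, 0]
    - [0, 0, 0, 0, 0]
    - [0, 0, 0, 0, 0]

```text
t: 4.05
tool_pos: [0.5533, -0.1906, 0.1305]
tcp_rot: [-0.002, 0.606, 0.795, 0.0]
contact_force: [-2.2, 7.8, -2.9]
gripper_width: 0.0
```

>>> servo_tool:
  commands:
    - [0, 0, 0, 0, 0]
    - [0, 0, 0, 0, 0]
    - [0, 0, 0, 0, 0]
    - [0, 0, 0, 0, 0]
    - [0, 0, 0, 0, 0]

```text
t: 4.47
tool_pos: [0.5533, -0.1907, 0.1305]
tcp_rot: [-0.002, 0.606, 0.795, -0.0]
contact_force: [-0.9, 7.7, -3.3]
gripper_width: -0.0003
```

>>> servo_tool:
  commands:
    - [0, 0, 0, 0, 0]
    - [0, 0, 0, 0, 0]
    - [0, 0, 0, 0, 0]
    - [0, 0, 0, 0, 0]
    - [0, 0, 0, 0, 0]

```text
t: 4.88
tool_pos: [0.5533, -0.1907, 0.1305]
tcp_rot: [-0.002, 0.606, 0.795, -0.0]
contact_force: [-2.1, 7.5, -2.3]
gripper_width: 0.0001
```

>>> servo_tool:
  commands:
    - [0, 0, 0, 0, 0]
    - [0, 0, 0, 0, 0]
    - [0, 0, 0, 0, 0]
    - [0, 0, 0, 0, 0]
    - [0, 0, 0, 0, 0]

```text
t: 5.3
tool_pos: [0.5533, -0.1906, 0.1305]
tcp_rot: [-0.002, 0.606, 0.795, 0.0]
contact_force: [-1.3, 7.5, -3.1]
gripper_width: -0.0001
```

```bash
python3 l.py hold|head -1
```

```text
[ 0.55332367 -0.19064748  0.13046209] [-1.28063155  7.46946345 -3.10041502] 5.3
```

View pics/hold.png

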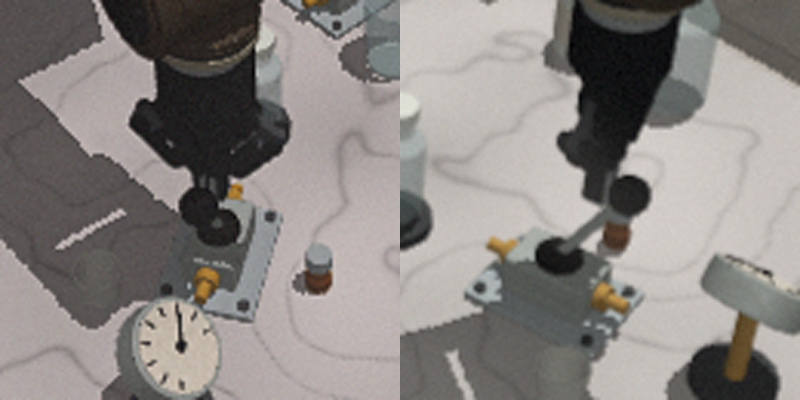

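Held 3.4 s: the ball hasn't moved from (197,209)/(231,196), and the force stayed steady near 8 N. Now I back off so the lever follows the finger to upright, then rise clear.

>>> servo_tool:
  commands:
    - [0.06, 0, 0, 0, 0]
    - [0.12, 0, 0, 0, 0]
    - [0.18, 0, 0, 0, 0]
    - [0.23, 0, 0, 0, 0]
    - [0.28, 0, 0, 0, 0]

```text
t: 5.82
tool_pos: [0.543, -0.15, 0.1315]
tcp_rot: [0.0, 0.606, 0.795, 0.0]
contact_force: [-0.0, 0.1, -0.4]
gripper_width: -0.0003
```

>>> servo_tool:
  commands:
    - [0.05, 0, 0, 0, 0]
    - [0.1, 0, 0, 0, 0]
    - [0.18, 0, 0, 0, 0]
    - [0.26, 0, 0, 0, 0]
    - [0.28, 0, 0, 0, 0]

```text
t: 6.23
tool_pos: [0.5312, -0.1083, 0.1313]
tcp_rot: [-0.0, 0.606, 0.796, -0.0]
contact_force: [0.3, 0.2, -0.4]
gripper_width: -0.0002
```

>>> servo_tool:
  commands:
    - [0, 0, -0.2, 0, 0]
    - [0, 0, -0.4, 0, 0]
    - [0, 0, -0.6, 0, 0]
    - [0, 0, -0.8, 0, 0]
    - [0, 0, -0.8, 0, 0]

```text
t: 6.65
tool_pos: [0.5335, -0.1104, 0.2567]
tcp_rot: [0.004, 0.606, 0.795, 0.001]
contact_force: [0.1, 0.4, -0.1]
gripper_width: 0.0001
```

>>> servo_tool:
  commands:
    - [0, 0, 0, 0, 0]
    - [0, 0, 0, 0, 0]
    - [0, 0, 0, 0, 0]
    - [0, 0, 0, 0, 0]
    - [0, 0, 0, 0, 0]

```text
t: 7.07
tool_pos: [0.5317, -0.1101, 0.2504]
tcp_rot: [-0.001, 0.606, 0.795, -0.0]
contact_force: [-0.0, 0.2, 0.5]
gripper_width: -0.0
```

```bash
python3 l.py end; python3 - <<'E'
from h import *
a,b=robot.grab_frame("scene"),robot.grab_frame("side")
cv2.imwrite("pics/end2.png",np.hstack([cv2.imread("pics/end.png"),][0:1]))
i=np.hstack([cv2.resize(x["image"],(400,300)) for x in(a,b)])[:,:,::-1]
cv2.imwrite("pics/end2.png",np.vstack([cv2.resize(cv2.imread("pics/end.png"),(600,300)).copy() if 0 else cv2.imread("pics/end.png")[50:350],i]))
E
```

```text
[ 0.53172593 -0.11012448  0.25036777] [-0.00390637  0.22336253  0.47733488] 7.0667
0 [214, 149]
0.4 [202, 191]
0.55 [198, 209]
0.7 [194, 228]
0 [171, 154]
0.4 [215, 182]
0.55 [230, 196]
0.7 [243, 211]
```

View pics/end2.png

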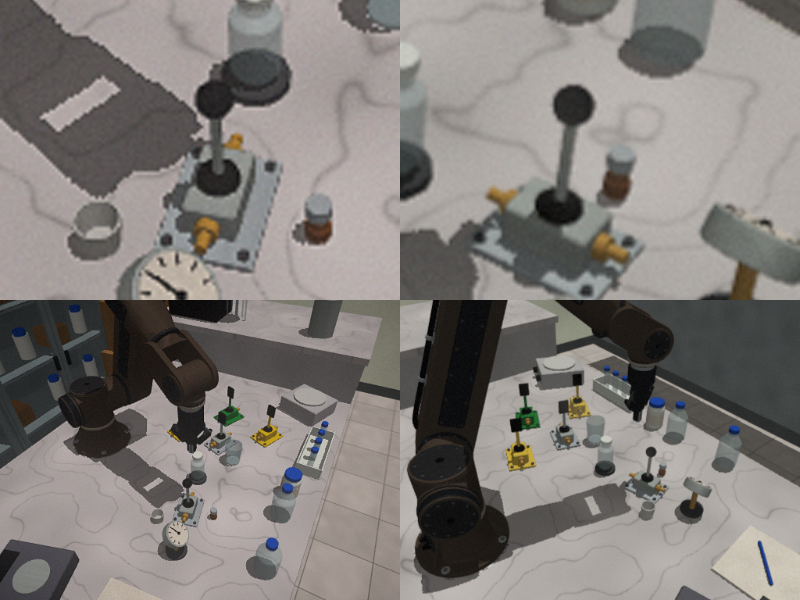

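The ball is at (214,150) and (173,155) in the two crops (the picture is cut 50 px lower), matching the 0 rad prediction. The flat lever still stands upright, the gripper is clear, and contact force is about 0.

```bash
python3 -c "
from bench import robot
print(robot.hand_in())"
```

```text
the job is handed in; nothing more can be done
None
```

I pushed the ball-topped lever over towards the gauge with the closed gripper and held it for about 3.4 s. I then backed off so it came upright again, rose clear and handed the job in, about 7 s into the 40 s allowed.

- **Lean while held:** about 0.55 rad, with the ball matching the predicted position in both views at the start and end of the hold. The push force stayed steady near 8 N, with one reading of about 12 N on the way in.
- **Last checks:** the ball was back within 1–2 pixels of the upright position in both views. The flat-handled lever looked upright and the arm never went near it; I judged that by eye. The gripper was about 85 mm above the ball's height with a contact force of about 0.5 N, which is sensor noise.
- **Disagreement:** the first automatic measurement of the ball was 8 mm off because the mask took in some shadow. Reading the ball from the enlarged crop brought the two views to within 1.4 mm. No other check failed.

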